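# Re-index a coolant connector under the clamp head

### The job

The connector in the joining fixture is clamped with its port pointing the wrong way. Swing the clamp head's red-knobbed lever all the way up to lift the presser foot, turn the connector in its nest (without lifting it out) until its port points straight at the red mark, then swing the lever fully down again so that the foot clamps it. Leave the other things on the bench where they are.

Things in the scene. Friction and masses are not known exactly. Their poses are not given: they have to be found in the camera images.
- fixture: Fixed aluminium plate 270 x 330 x 20 mm with a column (40 x 60 mm, 320 high, at x = 105) and a round blue clamp head: radius 58 mm, z = 112 to 204 mm, centred over the nest; it overhangs the port, so come in tilted, radially from outside. Origin: on the table, on the axis of nest and head; x points away from the operator to the column, y to the lever's side, z up.
- nest (a point): Centre of the nest floor, on the fixture plate's top (20 mm above the table). The nest is a black ring, inner radius 34.5, outer 43, 12 mm high. Axes as the fixture's.
- clamp_lever (a joint): Clamp lever angle (rad): 0 = fully down (foot clamps), 0.9 = fully up against its stop (foot 23 mm higher). Stays where it is left; takes about 4 N at the knob. Turns about the fixture's y axis.
- lever_pivot (a point): Point on the lever's pivot axis, in the lever's plane: fixture x = 0, y = 115, z = 160 mm.
- lever_knob (a point): Centre of the red ball knob (diameter 30 mm) on the lever's end, 120 mm from the pivot on a 12 mm rod. When down, the rod points to the fixture's -x and 20 degrees below level; at the upper stop about 32 degrees above level.
- presser_foot: Round black rubber foot, radius 24, 8 mm thick, sprung (about 6 N when clamped), moved by the lever, presses on the connector's top. Origin: centre of its underside.
- connector: Loose aluminium connector, about 0.35 kg: round body of radius 32, 60 mm high, in the nest. One level port tube, diameter 20, leaves it along its -x axis, 45 mm above its underside, with a brass bead (diameter 24, 6 long) at its end, 88 mm from the axis; the tube is free to grip 45 to 82 mm from the axis. Origin: centre of the underside; z up.
- port_tip (a point): Centre of the port's open end, 88 mm from the connector's axis. Axes as the connector's.
- red_mark (a point): Centre of the flat red bar mark (36 x 12 mm) lying on the fixture plate, 114 mm from the nest axis, clear of the port's end; its -x axis points radially outward from the nest axis. It differs from run to run and cannot be moved by touch.
- spare_connector: Bystander: a second connector of the same make, standing on the table to the right of the fixture. Not to be moved. Origin: underside, z up.
- gauge_block: Bystander: dark steel block, 50 x 30 x 25 mm, on the fixture plate's front. Not to be moved. Origin: underside, z up.
- wrench: Bystander: wrench lying to the left of the fixture. Not to be moved. Origin: underside, z up.
- screwdriver: Bystander: screwdriver on the table far right. Not to be moved. Origin: underside, z up.
- cleaner: Bystander: white bottle, 170 mm high, far right part. Not to be moved. Origin: underside, z up.
- mallet: Bystander: hammer on the table far left. Not to be moved. Origin: underside, z up.
- cup: Bystander: green cup, 90 mm high, far left. Not to be moved. Origin: underside, z up.
Mind the look-alikes: they are no part of the job. What is shaped like the connector but orange is not meant.

How it is judged (in metres and radians):
On the way, in this order (a step that is already met when the one before it is completed fails the run):
1. the clamp lever is swung up (joint above 0.75 rad) (value of joint clamp_lever above 0.75 rad), for 0.2 s.
2. with the lever still up, the connector is turned in its nest until its port points at the red mark (port end within 8 mm sideways of the line from the nest axis through the mark) (y of port_tip in the frame of red_mark between -0.008 and 0.008 m and x of port_tip in the frame of red_mark below 0.045 m and horizontal distance between connector and nest below 0.006 m and angle between connector's own z axis and vertical below 0.06 rad and z of connector in the frame of nest below 0.005 m and value of joint clamp_lever above 0.6 rad), for 0.2 s.
3. the lever is swung down again (joint below 0.08 rad) (value of joint clamp_lever below 0.08 rad), for 0.2 s.
At the end, for the whole second after the job is handed in: Lever down (below 0.08 rad), foot pressing the connector (over 1 N); connector at rest in the nest (within 6 mm of its centre, 5 mm of its floor, upright within 0.06 rad); port end within 8 mm (5 degrees) sideways of the line from the nest axis through the red mark (y of port_tip in the frame of red_mark between -0.008 and 0.008 m and x of port_tip in the frame of red_mark below 0.045 m and horizontal distance between connector and nest below 0.006 m and angle between connector's own z axis and vertical below 0.06 rad and z of connector in the frame of nest below 0.005 m and value of joint clamp_lever below 0.08 rad and contact force between presser_foot and connector above 1 N and linear speed of connector below 0.01 m/s); the robot touches nothing.
It fails at once if the connector is lifted out of the nest (more than 12 mm) (z of connector in the frame of nest above 0.012 m).
It fails at once if another loose thing on the bench is moved by more than 30 mm (distance of any of spare_connector, gauge_block, wrench, screwdriver, cleaner, mallet, cup from where it was at the start of the episode above 0.03 m).
It also fails if it takes over 61 s, if anything falls off the work surface, if the arm or the gripper's body presses on something with over 40 N, if the wrist force passes 120 N, or if a joint passes its speed limit or range.

### The arm

A 7-joint arm with a two-finger parallel gripper is mounted at the origin on the work surface. World frame = base frame: x ahead of the robot, y to its left, z up, the work surface at z = 0. Lengths are in m, angles in degrees, forces in N, time in s.
With the tool pointing down it reaches from about 0.4 to 0.85 m from the base axis. Payload 4.4 kg.
Tool frame: the origin (TCP) lies on the centre line of the jaws, within the pads' length; the fingertips stand 17 mm ahead of it and the grasp point (between the pads) lies 2 mm behind it; z points along the fingers, y is the line along which they close (so a half turn about z gives the same grasp; the last joint's range is limited). The gripper opens to 94 mm and grips with 3 to 60 N. Pads are 16 mm wide; open, the fingers measure 119 mm over their backs; the gripper's body (75 mm by 177 mm) begins 78 mm behind the grasp point.
Start: joints at [66.016, 36.005, 2.206, 86.941, -1.547, 57.084, -1.146], TCP at [0.225, -0.61, 0.222] pointing down, gripper open.
Joint ranges: [-175.42, 175.42], [-21.48, 121.26], [-71.46, 75.88], [10.55, 141.38], [-63.04, 243.04], [13.31, 113.54], [-168.57, 168.57]. Speed limits (degrees/s): [147.25, 147.25, 180, 180, 180, 180, 180].

### API

Orientations are given as a 3x3 rotation matrix whose columns are the frame's x, y, z axes.
In Python, from bench import ctrl gives the robot as it stands.
- The arm moves only by the shell command python3 -m pendant 'ROWS' [FORCE]. ROWS is JSON, a list of rows, each a list of 7 numbers: the shift along the tool's x, y, z in units of 0.75 m (1.0 is 0.75 m), then the turn, a rotation vector about the tool's x, y, z in units of 360 degrees (1.0 is 360 degrees), then the closure, from 0 (fully open) to 1 (shut). In form: [[tx, ty, tz, wx, wy, wz, grip], ...]. A call has 1 to 12 rows; each row shifts and turns the commanded pose from where the row before left it, along the tool's axes as they then stand; what a row does not reach is not made up. A row lasts 1/10 s, in which the tool goes at most 50 mm and 8.59 degrees, less where a joint would pass 70% of its speed; a pose out of reach is approached as far as the arm can. A call with a number of a shift or a turn outside -1 to 1 is refused whole. A call with a gripper value outside its range is refused whole. The fingers move at their own pace and stop on an object; FORCE is the grip in N (left out, the last holds). Time passes only in rows, so rows that do not move let the fingers close. It gives the time, the measured TCP pose, the force, the opening and the grip force at its end, in the units of the state.
- ctrl.get_obs(): the state, without advancing time (a new reading comes with each control period).
- ctrl.capture(name): name is "scene" or "top" or "wrist"; returns the picture (480x640x3 uint8, red, green, blue); there is no depth.
- ctrl.camera_info(name): a dict with "mtx" (3x3 intrinsics, pixels), "D" ([k1, k2, p1, p2, k3] as OpenCV has them; the pictures are not rectified), "T" (4x4, takes a point from camera to world coordinates). Camera axes: x right, y down, z forward; pixel columns grow to the right and rows downward; lengths in m; the calibration is good to about 2 mm. A picture is of the moment at which its call begins: read the wrist's pose just before it. camera_info takes no time and is no camera call; for the wrist camera it gives the pose at the moment of the call.
- ctrl.job_done(): hands the job in; it is judged then, once.
The state is a dict: "clock": time; "qpos": joint angles; "dq": joint speeds; "tau": joint torques, N m; "tool_pos": TCP position; "tcp_rot": TCP orientation; "ft_force": force on the tool from outside, world axes, zero at the start; "torque": the same for the moment, N m; "opening": finger opening in m; "grasp_force": force on a finger pad.
Only numpy, scipy, OpenCV 4.12 (cv2) and the standard library are available. Lean on these libraries where they do the work, as an engineer would, in place of code of your own. Each camera call takes 0.05 s, during which the arm holds its last target. There are 200 camera calls.

## Working session

There is one attempt and no reset: what is moved stays moved. The work goes in short steps, Python scripts to look and compute and a shell command to move; the robot and the scene stay as the last step left them, time stands still between calls to the robot, and variables do not carry over. Pictures are saved under pics/ and viewed, at most 10 in all, crops included, and the job is handed in when it is done.

```bash
ls; mkdir -p pics
python3 - <<'E'
from bench import ctrl
import cv2,numpy as np
np.set_printoptions(precision=4,suppress=True)
for n in ["scene","top"]:
    im=ctrl.capture(n); cv2.imwrite(f"pics/{n}0.png",im[:,:,::-1]); i=ctrl.camera_info(n); print(n,i)
o=ctrl.get_obs(); print(o)
E
```

```text
pics
scene {'mtx': array([[618.0187,   0.    , 318.8264],
       [  0.    , 618.0187, 243.4411],
       [  0.    ,   0.    ,   1.    ]]), 'D': array([0.0084, 0.    , 0.    , 0.    , 0.    ]), 'T': array([[ 0.9845,  0.1434, -0.1014,  0.6881],
       [ 0.1755, -0.7795,  0.6014, -0.8006],
       [ 0.0072, -0.6098, -0.7925,  1.1806],
       [ 0.    ,  0.    ,  0.    ,  1.    ]])}
top {'mtx': array([[591.5644,   0.    , 321.999 ],
       [  0.    , 591.5644, 236.1825],
       [  0.    ,   0.    ,   1.    ]]), 'D': array([0.0174, 0.    , 0.    , 0.    , 0.    ]), 'T': array([[ 0.0092, -0.9914,  0.1309,  0.3405],
       [-0.9999, -0.0081,  0.0086,  0.0013],
       [-0.0075, -0.1309, -0.9914,  1.71  ],
       [ 0.    ,  0.    ,  0.    ,  1.    ]])}
{'clock': 0.1, 'qpos': array([66.0157, 36.051 ,  2.2016, 86.99  , -1.5476, 57.0853, -1.144 ]), 'dq': array([ 0.0321, -0.0266,  0.0572, -0.1858, -0.0145, -0.105 ,  0.0162]), 'tau': array([  0.002 , -55.0793,   1.1473, -18.7116,  -0.0521,   0.0193,
         0.0001]), 'tool_pos': array([ 0.2244, -0.6094,  0.2217]), 'tcp_rot': array([[ 0.9384,  0.3456, -0.0006],
       [ 0.3456, -0.9384,  0.0016],
       [ 0.    , -0.0017, -1.    ]]), 'ft_force': array([ 0.0666, -0.423 ,  0.8846]), 'torque': array([ 0.0355,  0.0048, -0.0087]), 'grasp_force': 0.0, 'opening': 0.09431984872494983}
```

View pics/scene0.png

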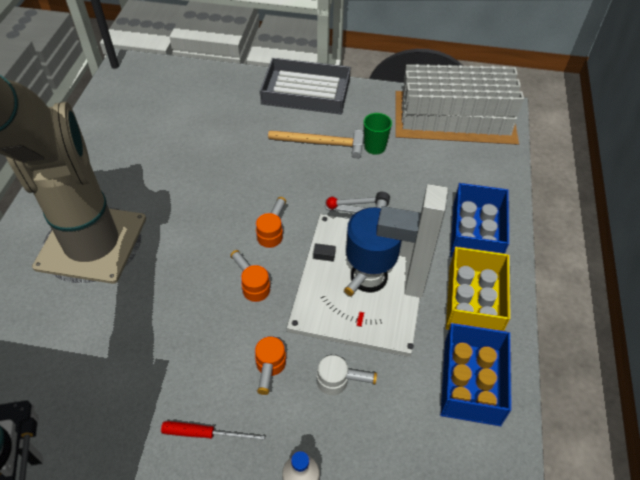

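View pics/top0.png

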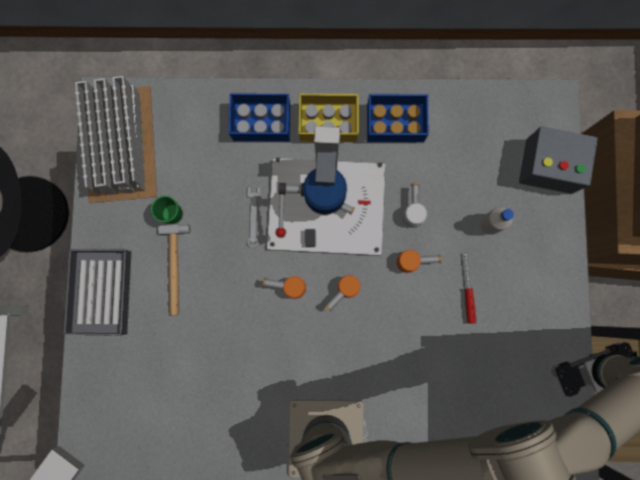

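The scene picture shows the fixture near (365,280) with the red mark at (360,319), port bead at (350,290), knob at (332,203). In the top picture the plate's screws are near (278,162), (382,165), (376,250) and (273,247), and the mark is at (364,202). I'll enlarge both.

Run:
```python
import cv2,numpy as np
a=cv2.imread("pics/top0.png")[150:260,262:392]; b=cv2.imread("pics/scene0.png")[180:360,280:450]
a=cv2.resize(a,None,fx=6,fy=5.4,interpolation=cv2.INTER_CUBIC)
a=cv2.resize(cv2.imread("pics/top0.png")[150:260,262:392],None,fx=5,fy=5,interpolation=cv2.INTER_CUBIC)
b=cv2.resize(b,None,fx=3.3,fy=3.3,interpolation=cv2.INTER_CUBIC)
cv2.imwrite("pics/ca.png",a);cv2.imwrite("pics/cb.png",b)
for n in["top","scene"]:
    im=cv2.imread(f"pics/{n}0.png").astype(int); m=((im[...,2]>140)&(im[...,1]<70)&(im[...,0]<70)).astype(np.uint8)
    k,l,s,c=cv2.connectedComponentsWithStats(m)
    for i in range(1,k):
        if s[i,4]>8: print(n,s[i],c[i])
```

```text
top [561 162   7   7  37] [564.37837838 164.75675676]
top [359 201  11   3  25] [363.72 201.76]
top [469 289   3   7  16] [470.1875 292.    ]
top [470 298   3   7  18] [471.05555556 300.88888889]
top [471 310   3   5  13] [472.         311.69230769]
scene [328 197   9  10  69] [331.84057971 201.11594203]
scene [257 228  25  19 155] [267.68387097 237.47741935]
scene [242 278  27  23 169] [254.39053254 291.20118343]
scene [357 312   7  14  58] [359.68965517 318.84482759]
scene [272 352  12  12  16] [278.125 358.625]
scene [256 356   8  12  28] [258.78571429 361.82142857]
scene [273 357  12  13  36] [278.91666667 364.        ]
scene [161 423  51  15 496] [185.85685484 429.67741935]
```

View pics/ca.png

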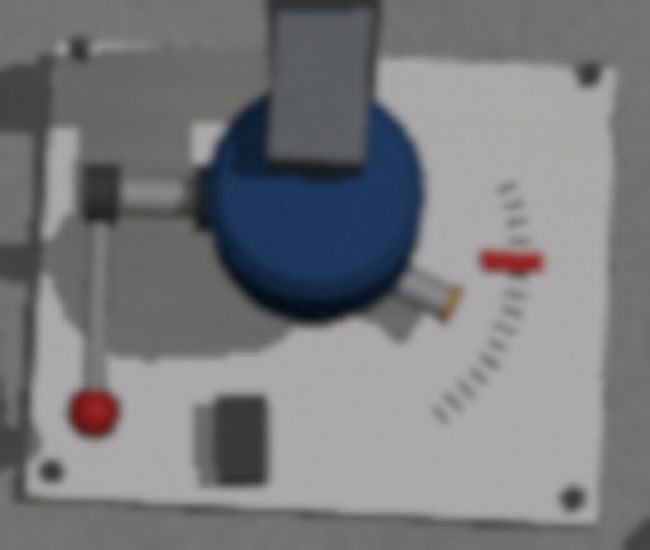

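View pics/cb.png

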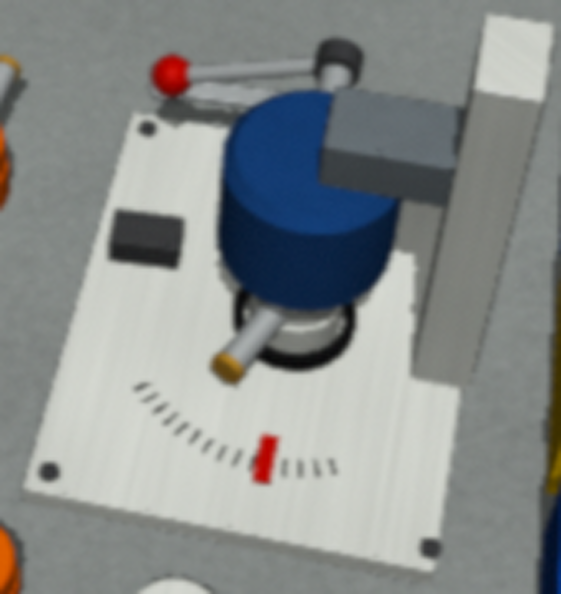

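```bash
cat > h.py <<'E'
import cv2,numpy as np
from bench import ctrl
from scipy.spatial.transform import Rotation as R
np.set_printoptions(precision=4,suppress=True)
def proj(info,P):
    Ti=np.linalg.inv(info["T"]); r,_=cv2.Rodrigues(Ti[:3,:3])
    return cv2.projectPoints(np.atleast_2d(np.asarray(P,float)),r,Ti[:3,3],info["mtx"],info["D"])[0][:,0]
E
python3 - <<'E'
from h import *
from scipy.optimize import least_squares
I={n:ctrl.camera_info(n) for n in("top","scene")}
f=lambda u,v,n:((np.array([u,v])+.5)/(5 if n=="top" else 3.3)-.5+((262,150) if n=="top" else (280,180)))
c,s=np.cos,np.sin
def pts(p):
    x,y,w,ox,oy,ix,iy,tm,tp=p
    k=np.radians(20)
    F=dict(s1=(ox-ix,oy+iy,.02),s2=(ox-ix,oy-iy,.02),s3=(ox+ix,oy-iy,.02),s4=(ox+ix,oy+iy,.02),
     knob=(-.12*c(k),.115,.16-.12*s(k)),mark=(.114*c(tm),.114*s(tm),.02),bead=(.085*c(tp),.085*s(tp),.065),head=(0,0,.204),ring=(0,0,.032))
    return {n:np.array([x+v[0]*c(w)-v[1]*s(w),y+v[0]*s(w)+v[1]*c(w),v[2]]) for n,v in F.items()}
ob=[("top","s1",51,471,1),("top","s2",572,498,1),("top","s3",588,74,1),("top","s4",79,49,1),("top","knob",94,413,1),("top","mark",512,261.5,1),("top","bead",450,302,1),
("scene","s1",147,128,1),("scene","s2",49,471,1),("scene","s3",431,548,1),("scene","knob",172,75,1),("scene","mark",265.5,459,1),("scene","bead",229,367,1),("scene","head",313,163,.5),("scene","ring",296,317,.5)]
def res(p,raw=False):
    P=pts(p); r=[(proj(I[n],P[k])[0]-f(u,v,n))*wt for n,k,u,v,wt in ob]
    return np.array(r) if raw else np.ravel(r)
p0=[.75,0,0,-.02,-.02,.11,.14,-1.5,-2]
q=least_squares(res,p0,loss="soft_l1"); print(q.x,np.degrees(q.x[[2,7,8]]))
for o,r in zip(ob,res(q.x,True)): print(o[:2],r)
for k,v in pts(q.x).items(): print(k,v)
E
```

```text
[ 0.6685  0.0077 -0.0435 -0.0103 -0.004   0.1252  0.1501 -1.5646 -1.9706] [  -2.4896  -89.6476 -112.9075]
('top', 's1') [0.2476 0.3069]
('top', 's2') [0.315  0.2751]
('top', 's3') [0.6071 0.0509]
('top', 's4') [ 0.0658 -0.0053]
('top', 'knob') [ 0.2614 -0.0979]
('top', 'mark') [0.4123 0.2522]
('top', 'bead') [0.6515 0.2901]
('scene', 's1') [ 0.2122 -0.3183]
('scene', 's2') [ 0.3203 -0.1768]
('scene', 's3') [ 0.1009 -0.4796]
('scene', 'knob') [ 0.0966 -0.1937]
('scene', 'mark') [ 0.189  -0.0755]
('scene', 'bead') [0.004  0.0115]
('scene', 'head') [ 0.4181 -1.9428]
('scene', 'ring') [-0.0355 -1.2067]
s1 [0.5394 0.1595 0.02  ]
s2 [ 0.5264 -0.1404  0.02  ]
s3 [ 0.7766 -0.1512  0.02  ]
s4 [0.7897 0.1486 0.02  ]
knob [0.5608 0.1275 0.119 ]
mark [ 0.6642 -0.1062  0.02  ]
bead [ 0.632  -0.0691  0.065 ]
head [0.6685 0.0077 0.204 ]
ring [0.6685 0.0077 0.032 ]
```

```bash
python3 -m pendant '[[0,0,-0.046,0,0,0.021,0],[0,0,-0.046,0,0,0.021,0],[0,0,-0.046,0,0,0.021,0],[0,0,-0.046,0,0,0,0],[0.0225,-0.0556,0,0,0,0,0],[0.0225,-0.0556,0,0,0,0,0],[0.0225,-0.0556,0,0,0,0,0],[0.0225,-0.0556,0,0,0,0,0],[0.0225,-0.0556,0,0,0,0,0],[0.0225,-0.0556,0,0,0,0,0],[0.0225,-0.0556,0,0,0,0,0],[0.0225,-0.0556,0,0,0,0,0]]' 20
cat >> h.py <<'E'
def togo(target,Rt=None,n=1):
    o=ctrl.get_obs(); p,Q=o["tool_pos"],o["tcp_rot"]
    print("units",Q.T@(np.array(target)-p)/.75/n, "turn", None if Rt is None else R.from_matrix(Q.T@Rt).as_rotvec()/(2*np.pi)/n,"at",p,"t",o["clock"])
E
```

```text
clock: 1.3
tool_pos: [0.3741, -0.2806, 0.3603]
tcp_rot: [[0.999, -0.043, -0.0], [-0.043, -0.999, 0.0], [-0.0, -0.0, -1.0]]
ft_force: [0.5, -0.1, 1.3]
opening: 0.0941
grasp_force: 0.0
```

```bash
python3 -m pendant '[[0.0225,-0.0556,0,0,0,0,0],[0.0225,-0.0556,0,0,0,0,0],[0.0225,-0.0556,0,0,0,0,0],[0.0225,-0.0556,0,0,0,0,0],[0.0225,-0.0556,0,0,0,0,0],[0.0225,-0.0556,0,0,0,0,0],[0.0225,-0.0556,0,0,0,0,0],[0.0225,-0.0556,0,0,0,0,0],[0.0225,-0.0556,0,0,0,0,0],[0.0225,-0.0556,0,0,0,0,0],[0,0,0,0,0,0,0],[0,0,0,0,0,0,0]]' 20
python3 - <<'E'
from h import *
togo([.561,.1275,.119])
print(ctrl.get_obs()["qpos"])
im=ctrl.capture("wrist"); i=ctrl.camera_info("wrist")
print(proj(i,[[.5608,.1275,.119],[.6735,.1226,.16],[.5394,.1595,.02]]), i["T"])
cv2.imwrite("pics/w1.png",im[:,:,::-1])
E
```

```text
clock: 2.5
tool_pos: [0.56, 0.1276, 0.3596]
tcp_rot: [[0.999, -0.041, -0.002], [-0.041, -0.999, -0.001], [-0.002, 0.001, -1.0]]
ft_force: [0.2, -0.5, -0.0]
opening: 0.0942
grasp_force: 0.0
units [ 0.0019 -0.0001  0.3208] turn None at [0.56   0.1276 0.3596] t 2.5
[  -9.0677   22.9962   -9.902    87.4848    4.1001   69.9825 -111.9521]
[[317.2863 214.9472]
 [317.0887  98.7505]
 [294.4898 220.0633]] [[-0.0436 -0.9729 -0.2271  0.6252]
 [-0.999   0.0425  0.0097  0.1237]
 [ 0.0002  0.2273 -0.9738  0.5235]
 [ 0.      0.      0.      1.    ]]
```

View pics/w1.png

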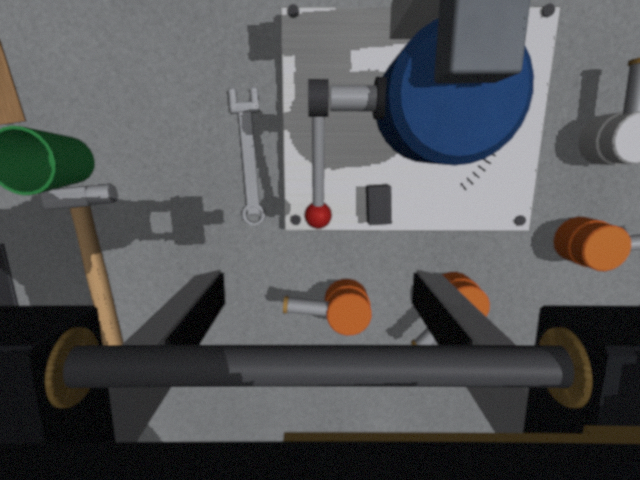

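The wrist picture shows the knob at (318,215), right where the fit predicts it. I'll go down and grip it.

```bash
python3 -m pendant '[[0.001,0,0.0404,0,0,0,0],[0.001,0,0.0404,0,0,0,0],[0,0,0.0404,0,0,0,0],[0,0,0.0404,0,0,0,0],[0,0,0.0404,0,0,0,0],[0,0,0.0404,0,0,0,0],[0,0,0.0404,0,0,0,0],[0,0,0.0404,0,0,0,0],[0,0,0,0,0,0,0.5],[0,0,0,0,0,0,0.8],[0,0,0,0,0,0,1],[0,0,0,0,0,0,1]]' 20
python3 -m pendant '[[0,0,0,0,0,0,1],[0,0,0,0,0,0,1]]' 20
python3 - <<'E'
from h import *
# arc in tool units; knob angle a from -20 to +33
a=np.radians(np.linspace(-20,33.5,11)); d=np.c_[-.12*np.cos(a),0*a,-.12*np.sin(a)]/.75
print(np.diff(d,axis=0)); togo([.561,.1275,.117])
E
```

```text
clock: 3.75
tool_pos: [0.5631, 0.1267, 0.1199]
tcp_rot: [[0.999, -0.044, 0.003], [-0.044, -0.999, 0.001], [0.003, -0.001, -1.0]]
ft_force: [-0.7, -0.2, -0.2]
opening: 0.0651
grasp_force: 0.0
clock: 3.95
tool_pos: [0.5623, 0.1269, 0.1189]
tcp_rot: [[0.999, -0.043, 0.001], [-0.043, -0.999, 0.0], [0.001, -0.0, -1.0]]
ft_force: [-0.1, 0.4, -0.5]
opening: 0.0494
grasp_force: 0.0
[[-0.0044  0.     -0.0143]
 [-0.0031  0.     -0.0146]
 [-0.0017  0.     -0.0148]
 [-0.0003  0.     -0.0149]
 [ 0.0011  0.     -0.0149]
 [ 0.0024  0.     -0.0147]
 [ 0.0038  0.     -0.0144]
 [ 0.0051  0.     -0.014 ]
 [ 0.0064  0.     -0.0135]
 [ 0.0077  0.     -0.0128]]
units [-0.0018 -0.0007  0.0025] turn None at [0.5623 0.1269 0.1189] t 3.95
```

```bash
python3 -m pendant '[[-0.001,-0.0005,0.002,0,0,0,1],[0,0,0,0,0,0,1],[0,0,0,0,0,0,1],[0,0,0,0,0,0,1],[0,0,0,0,0,0,1]]' 20
python3 -m pendant '[[-0.0044,0,-0.0143,0,0,0,1],[-0.0031,0,-0.0146,0,0,0,1],[-0.0017,0,-0.0148,0,0,0,1],[-0.0003,0,-0.0149,0,0,0,1],[0.0011,0,-0.0149,0,0,0,1],[0.0024,0,-0.0147,0,0,0,1]]' 20
```

```text
clock: 4.45
tool_pos: [0.561, 0.128, 0.1165]
tcp_rot: [[0.999, -0.042, -0.0], [-0.042, -0.999, 0.001], [-0.0, -0.001, -1.0]]
ft_force: [-0.3, 2.6, -0.7]
opening: 0.0292
grasp_force: 20.0
clock: 5.05
tool_pos: [0.5559, 0.1281, 0.1838]
tcp_rot: [[0.999, -0.043, -0.001], [-0.043, -0.999, 0.001], [-0.001, -0.001, -1.0]]
ft_force: [0.9, 5.1, -6.9]
opening: 0.0288
grasp_force: 20.0
```

Moving well with a light load. I'll finish the arc up to the stop.

```bash
python3 -m pendant '[[0.0038,0,-0.0144,0,0,0,1],[0.0051,0,-0.014,0,0,0,1],[0.0064,0,-0.0135,0,0,0,1],[0.0077,0,-0.0128,0,0,0,1],[0,0,0,0,0,0,1],[0,0,0,0,0,0,1]]' 20
python3 - <<'E'
from h import *
o=ctrl.get_obs(); p=o["tool_pos"]-o["tcp_rot"][:,2]*.002-np.array([.6735,.1226,.16])
print(np.degrees(np.arctan2(p[2],-p[0])),np.hypot(p[0],p[2]))
E
```

```text
clock: 5.65
tool_pos: [0.5733, 0.1274, 0.2259]
tcp_rot: [[0.999, -0.043, -0.0], [-0.043, -0.999, 0.001], [-0.0, -0.001, -1.0]]
ft_force: [-2.7, 4.5, 3.9]
opening: 0.0289
grasp_force: 20.0
34.10976382773136 0.12106421981203717
```

```bash
python3 -m pendant '[[0,0,0,0,0,0,0],[0,0,0,0,0,0,0],[0,0,0,0,0,0,0],[0,0,0,0,0,0,0],[0,0,0,0,0,0,0],[0,0,0,0,0,0,0]]' 10
python3 -m pendant '[[0,0,-0.0387,0,0,0,0],[0,0,-0.0387,0,0,0,0],[0,0,-0.0387,0,0,0,0],[0,0,-0.0387,0,0,0,0],[0,0,-0.0387,0,0,0,0],[0,0,-0.0387,0,0,0,0],[-0.0022,0.0517,0,0,0,0,0],[-0.0022,0.0517,0,0,0,0,0],[-0.0022,0.0517,0,0,0,0,0],[-0.0022,0.0517,0,0,0,0,0],[-0.0022,0.0517,0,0,0,0,0],[-0.0022,0.0517,0,0,0,0,0]]'
python3 -m pendant '[[-0.0022,0.0517,0,0,0,0,0],[-0.0022,0.0517,0,0,0,0,0],[-0.0022,0.0517,0,0,0,0,0],[-0.0022,0.0517,0,0,0,0,0],[0,0,0,0,0,0,0],[0,0,0,0,0,0,0]]'
cat >> h.py <<'E'
N=np.array([.6685,.0077,0])
def pose(phi,r=.066,e=50,back=0,z=.065):
    p,e=np.radians([phi,e]); u=np.array([np.cos(p),np.sin(p),0]); k=np.array([0,0,1.])
    zz=-u*np.cos(e)-k*np.sin(e); y=np.array([-np.sin(p),np.cos(p),0]); Q=np.c_[np.cross(y,zz),y,zz]
    return N+u*r+k*z+zz*(.002-back),Q
E
python3 - <<'E'
from h import *
p,Q=pose(-115.4,back=.15); print(p,Q); togo(p,Q)
yaw=np.radians(-115.4+180); Q0=np.c_[[np.cos(yaw),np.sin(yaw),0],[np.sin(yaw),-np.cos(yaw),0],[0,0,-1]]
togo(p,Q0); print(ctrl.get_obs()["qpos"])
im=ctrl.capture("scene"); cv2.imwrite("pics/s2.png",cv2.resize(im[150:400,230:480,::-1],None,fx=2.2,fy=2.2))
E
```

```text
clock: 6.25
tool_pos: [0.5739, 0.1264, 0.2237]
tcp_rot: [[0.999, -0.043, -0.0], [-0.043, -0.999, -0.0], [-0.0, 0.0, -1.0]]
ft_force: [-0.7, 0.0, -0.4]
opening: 0.0735
grasp_force: 0.0
clock: 7.45
tool_pos: [0.5536, -0.1069, 0.398]
tcp_rot: [[0.999, -0.043, 0.0], [-0.043, -0.999, -0.0], [0.0, 0.0, -1.0]]
ft_force: [0.2, 0.1, -0.3]
opening: 0.0935
grasp_force: 0.0
clock: 8.05
tool_pos: [0.5404, -0.2607, 0.3975]
tcp_rot: [[0.999, -0.045, -0.001], [-0.045, -0.999, 0.001], [-0.001, -0.001, -1.0]]
ft_force: [1.0, 0.2, -1.0]
opening: 0.0937
grasp_force: 0.0
[ 0.5994 -0.1379  0.1784] [[ 0.3286  0.9033  0.2757]
 [ 0.692  -0.4289  0.5807]
 [ 0.6428  0.     -0.766 ]]
units [ 0.0714 -0.1671  0.2922] turn [ 0.0649  0.0979 -0.1787] at [ 0.5404 -0.2607  0.3975] t 8.05
units [ 0.0714 -0.1671  0.2922] turn [-0.0001  0.     -0.1866] at [ 0.5404 -0.2607  0.3975] t 8.05
[ 25.1037  24.1268  -3.2153  79.5094   1.3352  76.4438 -70.7305]
```

View pics/s2.png

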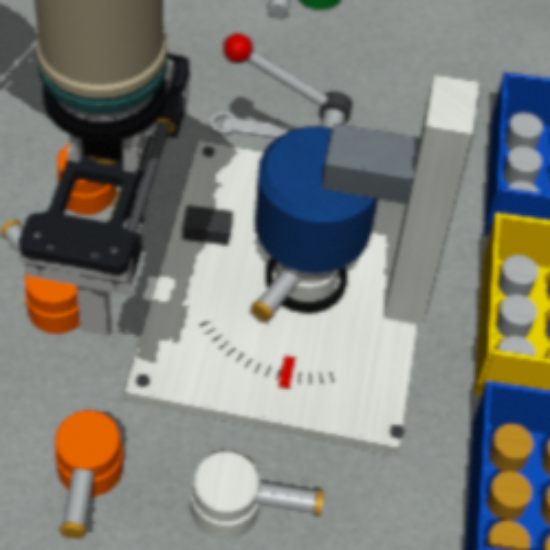

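The picture shows the lever up with the knob at (238,47). The port's bead is at (263,306), so it hasn't turned, and the mark is at (287,372). Next I'll yaw and tilt the tool.

```bash
python3 -m pendant '[[0,0,0,0,0,-0.0233,0],[0,0,0,0,0,-0.0233,0],[0,0,0,0,0,-0.0233,0],[0,0,0,0,0,-0.0233,0],[0,0,0,0,0,-0.0233,0],[0,0,0,0,0,-0.0233,0],[0,0,0,0,0,-0.0233,0],[0,0,0,0,0,-0.0233,0],[0,0,0,0,0,0,0]]'
python3 -m pendant '[[0,0,0,0,0.0222,0,0],[0,0,0,0,0.0222,0,0],[0,0,0,0,0.0222,0,0],[0,0,0,0,0.0222,0,0],[0,0,0,0,0.0222,0,0],[0,0,0,0,0,0,0],[0,0,0,0,0,0,0]]'
python3 - <<'E'
from h import *
p,Q=pose(-115.4,back=.15);togo(p,Q,8); print(ctrl.get_obs()["qpos"])
E
```

```text
clock: 9.0
tool_pos: [0.5412, -0.258, 0.3981]
tcp_rot: [[0.425, 0.905, 0.0], [0.905, -0.425, 0.001], [0.001, 0.0, -1.0]]
ft_force: [-0.7, -0.4, -0.7]
opening: 0.0938
grasp_force: 0.0
clock: 9.7
tool_pos: [0.5409, -0.2595, 0.3977]
tcp_rot: [[0.331, 0.903, 0.274], [0.692, -0.429, 0.58], [0.641, -0.002, -0.767]]
ft_force: [-0.1, 0.4, -0.0]
opening: 0.094
grasp_force: 0.0
units [-0.0062  0.0002  0.0425] turn [-0.  0. -0.] at [ 0.5409 -0.2595  0.3977] t 9.7
[ 60.2738  33.1706 -28.3224  80.1852 -24.6885  78.5306  16.3847]
```

```bash
python3 -m pendant '[[-0.0062,0.0002,0.0425,0,0,0,0.3],[-0.0062,0.0002,0.0425,0,0,0,0.4],[-0.0062,0.0002,0.0425,0,0,0,0.5],[-0.0062,0.0002,0.0425,0,0,0,0.5],[-0.0062,0.0002,0.0425,0,0,0,0.5],[-0.0062,0.0002,0.0425,0,0,0,0.5],[-0.0062,0.0002,0.0425,0,0,0,0.5],[-0.0062,0.0002,0.0425,0,0,0,0.5],[0,0,0,0,0,0,0.5],[0,0,0,0,0,0,0.5]]'
python3 - <<'E'
from h import *
p,Q=pose(-115.4);togo(p,Q,8)
im=ctrl.capture("wrist"); i=ctrl.camera_info("wrist")
p=np.radians(-115.4);u=np.array([np.cos(p),np.sin(p),0])
print(proj(i,[N+[0,0,.065]+u*.088,N+[0,0,.065]+u*.066,[ 0.6642,-0.1062,0.02],N+[0,0,.032]]))
cv2.imwrite("pics/w2.png",im[:,:,::-1])
E
```

```text
clock: 10.7
tool_pos: [0.6009, -0.1364, 0.1803]
tcp_rot: [[0.325, 0.905, 0.274], [0.695, -0.425, 0.58], [0.642, 0.002, -0.767]]
ft_force: [-0.5, 0.1, 0.5]
opening: 0.0468
grasp_force: 0.0
units [-0.0004 -0.0001  0.025 ] turn [-0.      0.      0.0001] at [ 0.6009 -0.1364  0.1803] t 10.7
[[316.3414 260.8302]
 [316.4495 237.072 ]
 [365.9278 298.0939]
 [316.7437 194.0277]]
```

View pics/w2.png

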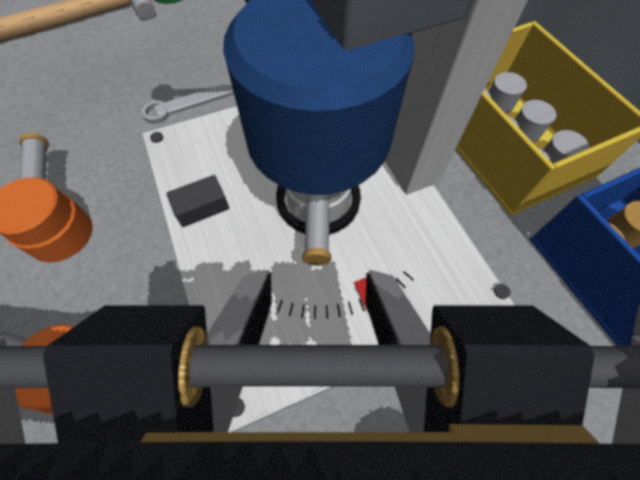

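The bead is centred between the fingers at (317,258), as predicted. I'll advance along the tool axis and close.

```bash
python3 -m pendant '[[0,0,0.02,0,0,0,0.5],[0,0,0.02,0,0,0,0.5],[0,0,0.02,0,0,0,0.5],[0,0,0.02,0,0,0,0.5],[0,0,0.02,0,0,0,0.5],[0,0,0.02,0,0,0,0.5],[0,0,0.02,0,0,0,0.5],[0,0,0.02,0,0,0,0.5],[0,0,0.02,0,0,0,0.5],[-0.003,0,0.02,0,0,0,0.5],[0,0,0,0,0,0,0.5],[0,0,0,0,0,0,0.5]]' 10
python3 -m pendant '[[0,0,0,0,0,0,0.6],[0,0,0,0,0,0,0.7],[0,0,0,0,0,0,0.8],[0,0,0,0,0,0,0.9],[0,0,0,0,0,0,0.9],[0,0,0,0,0,0,0.9]]' 10
python3 - <<'E'
from h import *
togo(*pose(-115.4))
n=6; s=24/n   # relative moves per row for turning
ps=[pose(-115.4+s*i) for i in range(n+1)]
for (a,A),(b,B) in zip(ps,ps[1:]): print(A.T@(b-a)/.75, R.from_matrix(A.T@B).as_rotvec()/(2*np.pi))
E
```

```text
clock: 11.95
tool_pos: [0.6402, -0.0526, 0.0617]
tcp_rot: [[0.329, 0.904, 0.275], [0.692, -0.428, 0.581], [0.642, -0.001, -0.766]]
ft_force: [0.1, -0.6, 0.1]
opening: 0.0465
grasp_force: 0.0
clock: 12.55
tool_pos: [0.6403, -0.0533, 0.0624]
tcp_rot: [[0.328, 0.903, 0.275], [0.693, -0.429, 0.58], [0.642, 0.0, -0.767]]
ft_force: [-2.0, -1.9, 3.1]
opening: 0.0203
grasp_force: 9.5
units [ 0.0034 -0.0009  0.001 ] turn [0.     0.0001 0.0001] at [ 0.6403 -0.0533  0.0624] t 12.55
[0.0002 0.006  0.0001] [ 0.0071  0.     -0.0085]
[0.0002 0.006  0.0001] [ 0.0071 -0.     -0.0085]
[0.0002 0.006  0.0001] [ 0.0071  0.     -0.0085]
[0.0002 0.006  0.0001] [ 0.0071  0.     -0.0085]
[0.0002 0.006  0.0001] [ 0.0071 -0.     -0.0085]
[0.0002 0.006  0.0001] [ 0.0071  0.     -0.0085]
```

```bash
python3 -m pendant '[[0.0001,0.0044,0.0001,0.0052,0,-0.0062,0.9],[0.0001,0.0044,0.0001,0.0052,0,-0.0062,0.9],[0.0001,0.0044,0.0001,0.0052,0,-0.0062,0.9],[0.0001,0.0044,0.0001,0.0052,0,-0.0062,0.9],[0.0001,0.0044,0.0001,0.0052,0,-0.0062,0.9],[0.0001,0.0044,0.0001,0.0052,0,-0.0062,0.9],[0.0001,0.0044,0.0001,0.0052,0,-0.0062,0.9],[0.0001,0.0044,0.0001,0.0052,0,-0.0062,0.9],[0,0,0,0,0,0,0.9],[0,0,0,0,0,0,0.9],[0,0,0,0,0,0,0.9]]' 10
python3 - <<'E'
from h import *
p,Q=pose(-92.1); p0,Q0=pose(-115.4)
togo(p+Q@(Q0.T@(np.array([.6403,-.0533,.0624])-p0)),Q)
E
```

```text
clock: 13.65
tool_pos: [0.6657, -0.0582, 0.0621]
tcp_rot: [[0.028, 0.999, 0.023], [0.765, -0.037, 0.642], [0.643, -0.0, -0.766]]
ft_force: [0.6, 2.0, -1.2]
opening: 0.0204
grasp_force: 10.5
units [-0.001   0.0015 -0.0014] turn [-0.     -0.     -0.0001] at [ 0.6657 -0.0582  0.0621] t 13.65
```

```bash
python3 -m pendant '[[0,0.0007,0,0,0,0,0.9],[0,0,0,0,0,0,0.8],[0,0,0,0,0,0,0.6],[0,0,0,0,0,0,0.5],[0,0,0,0,0,0,0.5],[0,0,0,0,0,0,0.5],[0,0,-0.025,0,0,0,0.5],[0,0,-0.025,0,0,0,0.5],[0,0,-0.025,0,0,0,0.5],[0,0,-0.03,0,0,0,0.5],[0,0,-0.03,0,0,0,0.5],[0,0,-0.03,0,0,0,0.5]]' 10
python3 -m pendant '[[0,0,-0.04,0,0,0,0.4],[0,0,-0.04,0,0,0,0.2],[0,0,-0.04,0,0,0,0],[0,0,-0.04,0,0,0,0],[0,0,-0.04,0,0,0,0],[0,0,0,0,0,0,0],[0,0,0,0,0,0,0]]' 10
python3 - <<'E'
from h import *
for n in["wrist","scene"]:
    im=ctrl.capture(n); i=ctrl.camera_info(n)
    for a in(-97,-92.1,-87):
        p=np.radians(a);u=np.array([np.cos(p),np.sin(p),0]); print(n,a,proj(i,[N+[0,0,.065]+u*.085,N+[0,0,.02]+u*.114]))
    cv2.imwrite(f"pics/{n}3.png",im[:,:,::-1])
a=cv2.imread("pics/wrist3.png")[100:340,200:440];b=cv2.imread("pics/scene3.png")[230:350,300:420]
cv2.imwrite("pics/c3.png",np.hstack([cv2.resize(a,(400,400)),cv2.resize(b,(400,400))]))
E
```

```text
clock: 14.85
tool_pos: [0.6634, -0.1391, 0.1576]
tcp_rot: [[0.028, 0.999, 0.023], [0.766, -0.036, 0.642], [0.642, -0.0, -0.767]]
ft_force: [0.7, 0.3, -0.6]
opening: 0.0468
grasp_force: 0.0
clock: 15.55
tool_pos: [0.66, -0.2345, 0.2715]
tcp_rot: [[0.028, 0.999, 0.023], [0.766, -0.036, 0.642], [0.642, -0.0, -0.767]]
ft_force: [-0.7, 1.0, -0.6]
opening: 0.0937
grasp_force: 0.0
wrist -97 [[312.3299 225.8049]
 [310.6309 265.0291]]
wrist -92.1 [[318.7272 226.0485]
 [318.7028 265.3539]]
wrist -87 [[325.3857 225.7947]
 [327.1044 265.0178]]
scene -97 [[360.6114 295.6433]
 [355.9498 317.6693]]
scene -92.1 [[363.9341 296.3825]
 [360.3403 318.6713]]
scene -87 [[367.4488 296.8982]
 [364.988  319.3701]]
```

View pics/c3.png

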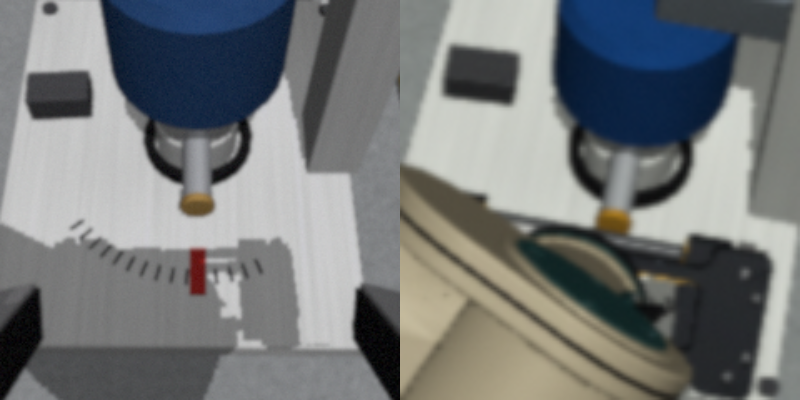

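Both bead and mark are at crop column 198 in the wrist view, in line with the ring's centre, so the port is aligned. Now I'll go back to the lever.

```bash
python3 -m pendant '[[0.028,0,-0.033,0,0,0,0],[0.028,0,-0.033,0,0,0,0],[0.028,0,-0.033,0,0,0,0],[0.028,0,-0.033,0,0,0,0],[0,0,0,0,-0.0222,0,0],[0,0,0,0,-0.0222,0,0],[0,0,0,0,-0.0222,0,0],[0,0,0,0,-0.0222,0,0],[0,0,0,0,-0.0222,0,0],[0,0,0,0,0,0,0]]' 20
python3 -m pendant '[[0,0,0,0,0,0.0228,0],[0,0,0,0,0,0.0228,0],[0,0,0,0,0,0.0228,0],[0,0,0,0,0,0.0228,0],[0,0,0,0,0,0.0228,0],[0,0,0,0,0,0.0228,0],[0,0,0,0,0,0.0228,0],[0,0,0,0,0,0.0228,0],[0,0,0,0,0,0.0228,0],[0,0,0,0,0,0.0228,0],[0,0,0,0,0,0.0228,0],[0,0,0,0,0,0,0]]'
python3 - <<'E'
from h import *
togo([.573,.127,.40],np.array([[.999,-.0434,0],[-.0434,-.999,0],[0,0,-1]])); print(ctrl.get_obs()["qpos"])
E
```

```text
clock: 16.65
tool_pos: [0.6613, -0.2249, 0.4024]
tcp_rot: [[0.023, 1.0, 0.001], [1.0, -0.023, 0.003], [0.003, 0.0, -1.0]]
ft_force: [0.6, 1.5, 0.8]
opening: 0.0942
grasp_force: 0.0
clock: 17.85
tool_pos: [0.6596, -0.2342, 0.4]
tcp_rot: [[0.999, -0.042, -0.003], [-0.042, -0.999, 0.002], [-0.003, -0.002, -1.0]]
ft_force: [0.3, 0.2, 0.2]
opening: 0.0939
grasp_force: 0.0
units [-0.1357 -0.4763  0.0013] turn [-0.0003  0.0005  0.0002] at [ 0.6596 -0.2342  0.4   ] t 17.85
[ 14.4783  35.0324   5.9142  60.5625  -3.459   84.7532 -72.7595]
```

```bash
python3 -m pendant '[[-0.0151,-0.0529,0,0,0,0,0],[-0.0151,-0.0529,0,0,0,0,0],[-0.0151,-0.0529,0,0,0,0,0],[-0.0151,-0.0529,0,0,0,0,0],[-0.0151,-0.0529,0,0,0,0,0],[-0.0151,-0.0529,0,0,0,0,0],[-0.0151,-0.0529,0,0,0,0,0],[-0.0151,-0.0529,0,0,0,0,0],[-0.0151,-0.0529,0,0,0,0,0],[0,0,0,0,0,0,0],[0,0,0,0,0,0,0]]'
python3 -m pendant '[[0,0,0.04,0,0,0,0],[0,0,0.04,0,0,0,0],[0,0,0.04,0,0,0,0],[0,0,0.04,0,0,0,0],[0,0,0.04,0,0,0,0],[0,0,0.037,0,0,0,0],[0,0,0,0,0,0,0.4],[0,0,0,0,0,0,0.5]]' 20
python3 - <<'E'
from h import *
togo([.573,.1272,.222])
a=np.radians(np.linspace(32,-21,11)); d=np.c_[-.12*np.cos(a),0*a,-.12*np.sin(a)]/.75
print(np.diff(d,axis=0))
E
```

```text
clock: 18.95
tool_pos: [0.5725, 0.1278, 0.4011]
tcp_rot: [[0.999, -0.036, -0.002], [-0.036, -0.999, 0.0], [-0.002, 0.0, -1.0]]
ft_force: [-0.0, -0.8, 1.2]
opening: 0.0938
grasp_force: 0.0
clock: 19.75
tool_pos: [0.5734, 0.1255, 0.2241]
tcp_rot: [[0.999, -0.042, -0.001], [-0.042, -0.999, -0.001], [-0.001, 0.001, -1.0]]
ft_force: [-0.5, -1.3, -0.1]
opening: 0.0813
grasp_force: 0.0
units [-0.0006 -0.0023  0.0028] turn None at [0.5734 0.1255 0.2241] t 19.75
[[-0.0073  0.      0.0129]
 [-0.006   0.      0.0135]
 [-0.0048  0.      0.014 ]
 [-0.0034  0.      0.0144]
 [-0.0021  0.      0.0146]
 [-0.0007  0.      0.0148]
 [ 0.0006 -0.      0.0148]
 [ 0.002   0.      0.0147]
 [ 0.0033  0.      0.0144]
 [ 0.0047  0.      0.014 ]]
```

```bash
python3 -m pendant '[[-0.0006,-0.001,0.001,0,0,0,0.7],[0,0,0,0,0,0,1],[0,0,0,0,0,0,1],[0,0,0,0,0,0,1],[0,0,0,0,0,0,1],[0,0,0,0,0,0,1],[0,0,0,0,0,0,1],[0,0,0,0,0,0,1]]' 20
python3 -m pendant '[[-0.0073,0,0.0129,0,0,0,1],[-0.006,0,0.0135,0,0,0,1],[-0.0048,0,0.014,0,0,0,1],[-0.0034,0,0.0144,0,0,0,1],[-0.0021,0,0.0146,0,0,0,1],[-0.0007,0,0.0148,0,0,0,1]]'
python3 -m pendant '[[0.0006,0,0.0148,0,0,0,1],[0.002,0,0.0147,0,0,0,1],[0.0033,0,0.0144,0,0,0,1],[0.0047,0,0.014,0,0,0,1],[0,0,0,0,0,0,1],[0,0,0,0,0,0,1]]'
python3 - <<'E'
from h import *
o=ctrl.get_obs(); p=o["tool_pos"]-o["tcp_rot"][:,2]*.002-np.array([.6735,.1226,.16])
print(np.degrees(np.arctan2(p[2],-p[0])),np.hypot(p[0],p[2])); togo([.561,.128,.1165])
E
```

```text
clock: 20.55
tool_pos: [0.5724, 0.1276, 0.2233]
tcp_rot: [[0.999, -0.041, -0.0], [-0.041, -0.999, -0.0], [-0.0, 0.0, -1.0]]
ft_force: [1.0, -1.8, 1.9]
opening: 0.0286
grasp_force: 20.0
clock: 21.15
tool_pos: [0.5541, 0.1284, 0.1591]
tcp_rot: [[0.999, -0.041, -0.0], [-0.041, -0.999, -0.0], [-0.0, 0.0, -1.0]]
ft_force: [0.4, -2.1, 3.5]
opening: 0.0288
grasp_force: 20.0
clock: 21.75
tool_pos: [0.562, 0.1281, 0.1155]
tcp_rot: [[0.999, -0.041, -0.001], [-0.041, -0.999, -0.0], [-0.001, 0.0, -1.0]]
ft_force: [0.2, -3.1, -3.0]
opening: 0.029
grasp_force: 20.0
-20.884379477657095 0.11930514081383697
units [-0.0014  0.0001 -0.0014] turn None at [0.562  0.1281 0.1155] t 21.75
```

Pressing a little further, so the down stop shows up in the force.

```bash
python3 -m pendant '[[0.001,0,0.003,0,0,0,1],[0,0,0.002,0,0,0,1],[0,0,0,0,0,0,1]]'
python3 -m pendant '[[0.0005,0,0.002,0,0,0,1],[0,0,0,0,0,0,1]]'
```

```text
clock: 22.05
tool_pos: [0.5628, 0.128, 0.1137]
tcp_rot: [[0.999, -0.041, -0.0], [-0.041, -0.999, -0.0], [-0.0, 0.0, -1.0]]
ft_force: [-2.1, -4.2, 6.3]
opening: 0.0289
grasp_force: 20.0
clock: 22.25
tool_pos: [0.5629, 0.128, 0.1134]
tcp_rot: [[0.999, -0.041, -0.0], [-0.041, -0.999, -0.0], [-0.0, 0.0, -1.0]]
ft_force: [-4.6, -3.8, 14.6]
opening: 0.029
grasp_force: 20.0
```

```bash
python3 -m pendant '[[0,0,-0.002,0,0,0,1],[0,0,0,0,0,0,0.6],[0,0,0,0,0,0,0.3],[0,0,0,0,0,0,0],[0,0,0,0,0,0,0],[0,0,0,0,0,0,0],[0,0,0,0,0,0,0]]'
python3 -m pendant '[[0,0,-0.02,0,0,0,0],[0,0,-0.04,0,0,0,0],[0,0,-0.04,0,0,0,0],[0,0,-0.04,0,0,0,0],[0,0,-0.04,0,0,0,0],[0,0,-0.04,0,0,0,0],[-0.03,0,-0.03,0,0,0,0],[-0.05,0,0,0,0,0,0],[-0.05,0,0,0,0,0,0],[-0.05,0,0,0,0,0,0],[0,0,0,0,0,0,0],[0,0,0,0,0,0,0]]'
python3 - <<'E'
from h import *
T=[]
for n in["top","scene"]:
    im=ctrl.capture(n); i=ctrl.camera_info(n)
    for a in(-97,-92.1,-87):
        p=np.radians(a);u=np.array([np.cos(p),np.sin(p),0]); print(n,a,proj(i,N+[0,0,.065]+u*.085))
    print("knob down",proj(i,[.5608,.1275,.119]),"0.08rad",proj(i,[.5570,.1275,.128]))
    cv2.imwrite(f"pics/{n}4.png",im[:,:,::-1]); x,y=(262,150) if n=="top" else (290,185)
    T.append(cv2.resize(im[y:y+150,x:x+130,::-1],None,fx=3.07,fy=3.07,interpolation=cv2.INTER_CUBIC))
cv2.imwrite("pics/c4.png",np.hstack(T))
E
```

```text
clock: 22.95
tool_pos: [0.5633, 0.1284, 0.1128]
tcp_rot: [[0.999, -0.041, -0.0], [-0.041, -0.999, 0.0], [-0.0, -0.0, -1.0]]
ft_force: [-0.7, -0.4, 0.2]
opening: 0.0735
grasp_force: 0.0
clock: 24.15
tool_pos: [0.4286, 0.134, 0.301]
tcp_rot: [[0.999, -0.04, 0.002], [-0.04, -0.999, 0.001], [0.001, -0.001, -1.0]]
ft_force: [1.0, -0.4, 0.6]
opening: 0.0942
grasp_force: 0.0
top -97 [[354.9559 201.1984]]
top -92.1 [[355.165  198.6793]]
top -87 [[355.1492 196.0504]]
knob down [[280.6527 232.1052]] 0.08rad [[280.3712 233.0396]]
scene -97 [[360.6114 295.6433]]
scene -92.1 [[363.9341 296.3825]]
scene -87 [[367.4488 296.8982]]
knob down [[331.8649 202.1654]] 0.08rad [[330.3114 199.3145]]
```

View pics/c4.png

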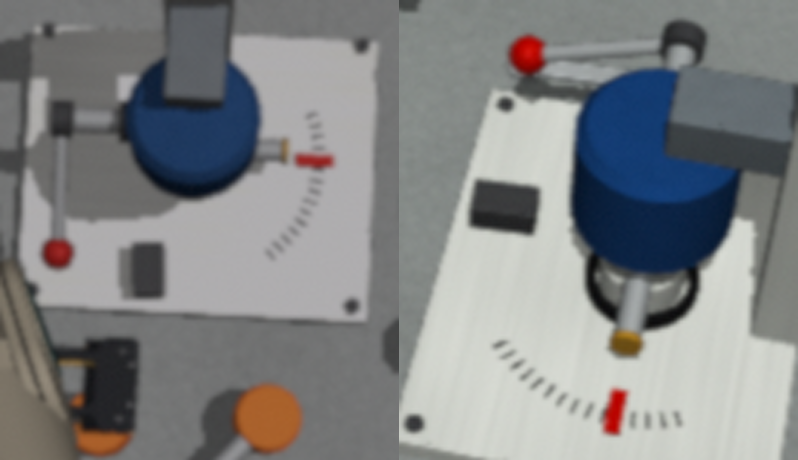

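The bead is at scene pixel (364.2,296.7), against (363.9,296.4) predicted for exact alignment. The knob is at (332,203), its clamped position, and the arm is clear, so I'm handing in.

```bash
python3 -c "
from bench import ctrl
print(ctrl.job_done())"
```

```text
the job is handed in; nothing more can be done
None
```

I raised the lever, turned the connector about 23° so its port points at the red mark, clamped it again and handed the job in at about 24 s; the final pictures show port and lever in place, but no verdict came back.

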